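Stack the candle cartons, then hold out the marble dish with its open side to the room

ROBOT

A 7-joint arm with a two-finger parallel gripper is mounted at the origin on the work surface. World frame = base frame: x ahead of the robot, y to its left, z up, the work surface at z = 0. Lengths are in m, angles in rad, forces in N, time in s.
With the tool pointing down it reaches from about 0.4 to 0.85 m from the base axis. Payload 10.4 kg.
Tool frame: the origin (TCP) lies midway between the tips of the shut fingers; the grasp point (between the pads) lies 19 mm behind it; z points along the fingers, y is the line along which they close (so a half turn about z gives the same grasp; the last joint's range is limited). The gripper opens to 87 mm and grips with 3 to 60 N. Pads are 19 mm wide; open, the fingers measure 117 mm over their backs; the gripper's body (75 mm by 190 mm) begins 51 mm behind the grasp point.
Start: joints at [-1.316, 0.332, -0.065, 1.46, 0.022, 1.35, -0.088], TCP at [0.171, 0.601, 0.223] pointing down, gripper open.
Joint ranges: [-2.6, 2.6], [-0.5, 2.12], [-1.47, 1.34], [0.16, 2.42], [-1.27, 4.41], [0.06, 2.06], [-2.6, 2.6]. Speed limits (rad/s): [2.22, 2.22, 2.79, 2.79, 3.14, 3.14, 3.14].

INTERFACE

Orientations are given as a unit quaternion [x, y, z, w].
In Python, from bench import r gives the robot as it stands.
- The arm moves only by the tool arm_command, never from a script. Its argument "moves" is one flat list of numbers, 4 for each row, row after row: the shift along the tool's x, y, z in cm, then the turn about the tool's z in degrees. A call has 1 to 12 rows; each row shifts and turns the commanded pose from where the row before left it, along the tool's axes as they then stand; what a row does not reach is not made up. A row lasts 1/12 s, in which the tool goes at most 41.7 mm and 7.16 degrees, less where a joint would pass 70% of its speed; a pose out of reach is approached as far as the arm can. A call with a gripper value outside its range is refused whole. "fingers" is the opening in per cent of the stroke, from 0 (shut) to 100 (fully open), set as the call begins (left out, the last holds). The fingers move at their own pace and stop on an object; "squeeze" is the grip in N (left out, the last holds). Time passes only in rows, so rows that do not move let the fingers close. It gives the time, the measured TCP pose, the force, the opening and the grip force at its end, in the units of the state.
- r.read_state(): the state, without advancing time (a new reading comes with each control period).
- r.camera(name): name is "side" or "top" or "wrist"; returns the picture (420x560x3 uint8, red, green, blue); there is no depth.
- r.camera_info(name): a dict with "fx", "fy", "cx", "cy" (pixels), "k1" (the pictures are not rectified: a ray, as slopes to the right and down, at radius r is drawn at 1 + k1 r^2 times it, then the intrinsics apply), "origin" and "attitude" of the camera in the world. Camera axes: x right, y up, looking along -z (the intrinsics and any distortion apply to the point x, -y, -z); pixel columns grow to the right and rows downward; lengths in m; the calibration is good to about 2 mm. A picture is of the moment at which its call begins: read the wrist's pose just before it. camera_info takes no time and is no camera call; for the wrist camera it gives the pose at the moment of the call.
- r.close_job(): hands the job in; it is judged then, once.
The state is a dict: "time": time; "joint_positions": joint angles; "joint_vel": joint speeds; "joint_torque": joint torques, N m; "ee_pos": TCP position; "eef_rot": TCP orientation; "ft_force": force on the tool from outside, world axes, zero at the start; "torque": the same for the moment, N m; "width": finger opening in m; "grip_force": force on a finger pad.
Only numpy, scipy, OpenCV 4.12 (cv2) and the standard library are available. Lean on these libraries where they do the work, as an engineer would, in place of code of your own. Each camera call takes 0.05 s, during which the arm holds its last target. There are 200 camera calls.

TASK

The candle cartons lie about the sill around the game dish: stack the two flat ones gently and squarely on the tall one that stands by the pine chest, without shifting it. Then take the dish by the wooden grip of its hoop handle, lift it straight up off its coaster, and only then give it a quarter turn, level and smoothly enough for the marble to stay in the middle, so that the hoop runs along the sill and the dish's open side faces the room for a player to take the marble. Finish while holding the dish still like that above its coaster, a good 10 cm up and touching nothing else, and leave the menorah, the jar, the dreidel and the lighter as they are.

Things in the scene. Friction and masses are not known exactly. Their poses are not given: they have to be found in the camera images.
- sill_mid (a point): a fixed point on the surface of the white-tiled sill, in its middle. x points out to the room, y along the sill, z up
- carton_tall_center (a point): centre of the tall closed cardboard candle carton, 96 (x) x 56 (y) x 72 (z) mm, about 0.4 kg, standing loose on the sill near the pine chest (fixed, 125 mm high) at the right-hand end: the foot of the column. Origin half-way up, 36 mm above its underside; x along its 96 mm side, z up
- carton_a_center (a point): centre of one of the two like flat closed cardboard candle cartons, 96 (x) x 56 (y) x 36 (z) mm, about 0.17 kg, loose, lying flat on the sill; same footprint as the tall one. Origin half-way up, 18 mm above its underside; x along its 96 mm side, z up. The two flat cartons may be stacked in either order
- carton_b_center (a point): centre of the other flat candle carton, the same size as the first; origin and axes alike
- carton_tall: the tall carton; origin at the centre of its underside, axes as for its centre
- carton_a: flat carton a; origin at the centre of its underside, axes as for its centre
- carton_b: flat carton b; origin at the centre of its underside, axes as for its centre
- dish: round dark-wood dish, 152 mm across, rim 23 mm high, 0.26 kg, loose on the coaster. Origin: centre of its underside, z up. Its top is hollow: 8 mm high in the middle, 12 at 34 mm radius, 22 at 72 mm. A steel hoop handle of 6 mm wire spans it along x, 119 mm high; its open sides face along y. At the start the hoop runs roughly from the robot towards the room
- dish_grip (a point): centre of the straight wooden grip at the top of the dish's hoop, right above the middle of the dish, 110 mm above the dish's underside. The grip is 74 mm long (along x), 14 mm wide (y, pinch here with vertical fingers) and 18 mm high (z); axes as for the dish
- marble_center (a point): centre of the loose stone marble, 30 mm across, 38 g, lying in the middle of the dish; it rolls freely
- coaster: round dark silicone coaster under the dish, fixed, 104 mm across; the dish stands on it 4 mm above the sill. Origin at the centre of its underside
- menorah: folding steel menorah, loose, 212 mm wide along y, 194 mm high, foot 96 mm across; bystander at the left-hand end. Origin at the centre of its underside
- jar: closed glass jar, loose, 68 mm across, 100 mm high; bystander. Origin at the centre of its underside
- dreidel: wooden dreidel lying on its side, loose, 28 mm square, 49 mm long along x; bystander. Origin under its middle
- lighter: grey plastic lighter lying flat, loose, 76 mm long (x), 24 mm wide, 12 mm high; bystander. Origin under its middle
Things that resemble listed ones, but are neither listed nor needed, are in the scene too. What is shaped like the carton_tall but turquoise is not meant.

How it is judged:
On the way, in this order (a step that is already met when the one before it is completed fails the run):
1. one flat carton stands squarely on the tall one, let go and at rest ((((horizontal distance between carton_a_center and carton_tall_center below 0.01 m and angle between the x axis of carton_a_center and the x axis of carton_tall_center, either way round below 0.15 rad and z of carton_a_center in the frame of carton_tall_center between 0.048 and 0.06 m and angle between carton_a_center's own z axis and vertical below 0.08 rad) and (contact force between the fingers and carton_a below 0.1 N and linear speed of carton_a below 0.03 m/s)) or ((horizontal distance between carton_b_center and carton_tall_center below 0.01 m and angle between the x axis of carton_b_center and the x axis of carton_tall_center, either way round below 0.15 rad and z of carton_b_center in the frame of carton_tall_center between 0.048 and 0.06 m and angle between carton_b_center's own z axis and vertical below 0.08 rad) and (contact force between the fingers and carton_b below 0.1 N and linear speed of carton_b below 0.03 m/s)))), for 0.2 s.
2. the other flat carton stands squarely on top of it, let go and at rest ((((horizontal distance between carton_a_center and carton_tall_center below 0.01 m and angle between the x axis of carton_a_center and the x axis of carton_tall_center, either way round below 0.15 rad and z of carton_a_center in the frame of carton_tall_center between 0.048 and 0.06 m and angle between carton_a_center's own z axis and vertical below 0.08 rad) and (horizontal distance between carton_b_center and carton_tall_center below 0.01 m and angle between the x axis of carton_b_center and the x axis of carton_tall_center, either way round below 0.15 rad and z of carton_b_center in the frame of carton_tall_center between 0.084 and 0.096 m and angle between carton_b_center's own z axis and vertical below 0.08 rad)) or ((horizontal distance between carton_b_center and carton_tall_center below 0.01 m and angle between the x axis of carton_b_center and the x axis of carton_tall_center, either way round below 0.15 rad and z of carton_b_center in the frame of carton_tall_center between 0.048 and 0.06 m and angle between carton_b_center's own z axis and vertical below 0.08 rad) and (horizontal distance between carton_a_center and carton_tall_center below 0.01 m and angle between the x axis of carton_a_center and the x axis of carton_tall_center, either way round below 0.15 rad and z of carton_a_center in the frame of carton_tall_center between 0.084 and 0.096 m and angle between carton_a_center's own z axis and vertical below 0.08 rad))) and contact force between the fingers and carton_a below 0.1 N and linear speed of each of carton_a, carton_b below 0.03 m/s and contact force between the fingers and carton_b below 0.1 N), for 0.2 s.
3. the dish is held by the fingers, lifted at least 15 mm off its coaster, not yet turned, marble in the middle (contact force between the fingers and dish above 1 N and z of dish in the frame of coaster above 0.019 m and angle between the x axis of dish and the y axis of sill_mid, either way round above 0.8 rad and horizontal distance between marble_center and dish below 0.015 m and z of marble_center in the frame of dish below 0.035 m), for 0.1 s.
At the end, for the whole second after the job is handed in: both flat cartons in a column on the unmoved (25 mm) tall one, each within 10 mm and 0.15 rad, let go; fingers hold the dish still and alone, over 80 mm up above the coaster (80 mm), level within 0.10 rad, hoop along the sill within 0.15 rad, marble within 15 mm of its middle (all of step 2 and contact force between the fingers and dish above 1 N and height (world z) of dish above 0.08 m and angle between dish's own z axis and vertical below 0.1 rad and angle between the x axis of dish and the y axis of sill_mid, either way round below 0.15 rad and horizontal distance between marble_center and dish below 0.015 m and z of marble_center in the frame of dish below 0.035 m and linear speed of dish below 0.03 m/s and angular speed of dish below 0.15 rad/s and contact force between dish and carton_a below 0.05 N and contact force between dish and carton_b below 0.05 N and contact force between dish and carton_tall below 0.05 N and contact force between dish and jar below 0.05 N and horizontal distance between dish and coaster below 0.08 m and distance of carton_tall_center from where it was at the start of the episode below 0.025 m); the arm keeps its last pose, push and grip.
It fails at once if the marble rolls more than 30 mm away from the middle of the dish (horizontal distance between marble_center and dish above 0.03 m or z of marble_center in the frame of dish above 0.045 m).
It fails at once if the dish is tipped by more than 0.25 rad (angle between dish's own z axis and vertical above 0.25 rad).
It fails at once if a carton is dropped or knocked about (faster than 0.5 m/s out of the fingers) ((linear speed of carton_a above 0.5 m/s and contact force between the fingers and carton_a below 0.1 N) or (linear speed of carton_b above 0.5 m/s and contact force between the fingers and carton_b below 0.1 N)).
It fails at once if the tall carton is shifted by more than 25 mm (distance of carton_tall_center from where it was at the start of the episode above 0.025 m).
It fails at once if the menorah, jar, dreidel or lighter is shifted by more than 20 mm or the menorah or jar tipped (distance of any of menorah, jar, dreidel, lighter from where it was at the start of the episode above 0.02 m or angle between any of menorah, jar's own z axis and vertical above 0.2 rad).
It also fails if it takes over 72 s, if anything falls off the work surface, if the arm or the gripper's body presses on something with over 40 N, if the wrist force passes 120 N, or if a joint passes its speed limit or range.

## Working session

There is one attempt and no reset: what is moved stays moved. The work goes in short steps, Python scripts to look and compute and a tool call to move; the robot and the scene stay as the last step left them, time stands still between calls to the robot, and variables do not carry over. Pictures are saved under pics/ and viewed, at most 13 in all, crops included, and the job is handed in when it is done.

Besides the shell and the picture viewer there is one more tool, called after "Emit:" as a command line: name --argument value ..., lists and objects as JSON in quotes. arm_command: Moves the arm, as the interface text tells. Its arguments: {"type":"object","properties":{"moves":{"type":"array"},"fingers":{"type":"number"},"squeeze":{"type":"number"}},"required":["moves"]}

```bash
mkdir -p pics; ls
python3 - <<'E'
from bench import r
import cv2
s=r.read_state(); print(s)
for n in("top","side"):
    cv2.imwrite(f"pics/{n}0.png",r.camera(n)[:,:,::-1]); print(n,r.camera_info(n))
print(r.camera_info("wrist"))
E
```

```text
pics
{'time': 0.0, 'joint_positions': array([-1.31562507,  0.33283813, -0.06473522,  1.46095402,  0.02160833,
        1.34991816, -0.08851873]), 'joint_vel': array([ 0.0005111 ,  0.00012594,  0.00105418, -0.00064195, -0.00055196,
       -0.00166009,  0.00096083]), 'joint_torque': array([ 6.63166848e-04, -6.23262119e+01,  2.52011174e-02, -3.89901173e+01,
       -6.12834678e-02,  3.96447885e-02,  1.42121949e-04]), 'ee_pos': array([0.17126254, 0.60066165, 0.22176904]), 'eef_rot': array([ 1.38420880e-01,  9.90373240e-01, -7.07670221e-04, -6.61949868e-05]), 'ft_force': array([ 0.6379422 ,  0.13280332, -0.10268246]), 'torque': array([ 0.0513332 , -0.01071095, -0.0110252 ]), 'grip_force': 0.0, 'width': 0.08690625404872349}
top {'fx': 459.20980784489274, 'fy': 459.20980784489274, 'cx': 280.9092705067967, 'cy': 215.60321054840833, 'k1': 0.028428606080033884, 'origin': array([0.40264663, 0.12806194, 1.45451438]), 'attitude': array([ 0.043056  , -0.02801281, -0.70190688,  0.7104141 ])}
side {'fx': 384.44711022668963, 'fy': 384.44711022668963, 'cx': 281.29474666733813, 'cy': 208.44774690300974, 'k1': 0.011282868840437343, 'origin': array([ 0.35214277, -0.91688565,  0.86347903]), 'attitude': array([ 0.46185694, -0.03834272, -0.07397711,  0.88303193])}
{'fx': 341.62636122821436, 'fy': 341.62636122821436, 'cx': 282.72550322772815, 'cy': 210.53561776268305, 'k1': -0.0604172589535095, 'origin': array([0.09854528, 0.62132588, 0.38437091]), 'attitude': array([-0.11418781, -0.0847212 ,  0.59613892,  0.79019102])}
```

View pics/top0.png

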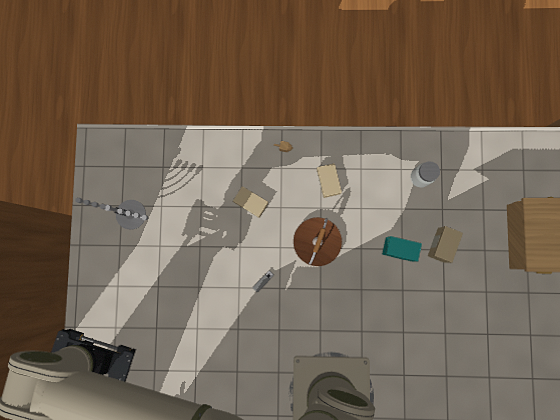

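View pics/side0.png

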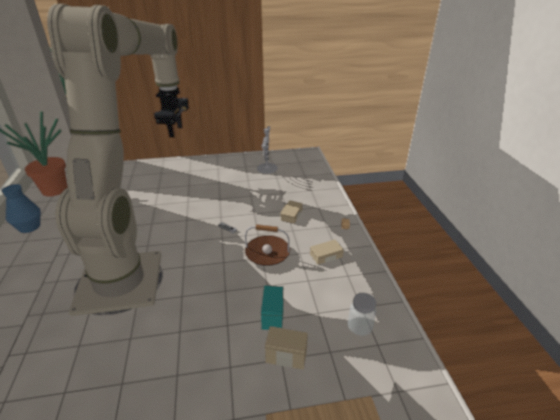

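Top view: the flat cartons are at (252,201) and (329,180), the dish at (317,242), and the tall beige carton at (447,244) next to the chest. The turquoise lookalike is at (402,248). The jar is at (425,174), the dreidel at (284,146), the lighter at (264,280) and the menorah at (130,213).

Candidates for the column foot are beige (447,244), turquoise (402,248) and the chest (535,235). I choose the beige one and will check it in one close crop.

```bash
cat > h.py <<'E'
import numpy as np, cv2
from scipy.spatial.transform import Rotation as R
def ray(ci,px):
    px=np.atleast_2d(np.asarray(px,float))
    K=np.array([[ci['fx'],0,ci['cx']],[0,ci['fy'],ci['cy']],[0,0,1]])
    u=cv2.undistortPoints(px.reshape(-1,1,2),K,np.array([ci['k1'],0,0,0.])).reshape(-1,2)
    d=np.c_[u[:,0],-u[:,1],-np.ones(len(u))]
    return R.from_quat(ci['attitude']).apply(d)
def onplane(ci,px,z):
    d=ray(ci,px); o=ci['origin']; return o+d*((z-o[2])/d[:,2])[:,None]
def proj(ci,P):
    p=R.from_quat(ci['attitude']).inv().apply(np.atleast_2d(P)-ci['origin'])
    u=p[:,:2]/-p[:,2:]; u[:,1]*=-1; u*=1+ci['k1']*(u**2).sum(1)[:,None]
    return u*[ci['fx'],ci['fy']]+[ci['cx'],ci['cy']]
def rect(ci,pix,z):  # min-area rect on a plane of image points -> centre, long-axis yaw, sizes
    w=onplane(ci,pix,z)[:,:2].astype(np.float32)
    b=cv2.boxPoints(cv2.minAreaRect(w)); e=b[1]-b[0]; f=b[2]-b[1]
    l=e if np.hypot(*e)>np.hypot(*f) else f
    return b.mean(0),np.degrees(np.arctan2(l[1],l[0])),np.hypot(*e),np.hypot(*f)
E
python3 - <<'E'
from h import *; from bench import r
im=cv2.imread("pics/top0.png"); ci=r.camera_info("top")
for n,p,z in [("A",(329,180),.036),("B",(252,201),.036),("tall",(447,244),.072),("turq",(402,248),.072),("dish",(317,242),.027),("jar",(425,174),.1),("lighter",(264,280),.01),("dreidel",(284,146),.02),("menorah",(130,213),.02),("chest",(535,235),.125)]:
    print(n,onplane(ci,p,z)[0].round(3))
hsv=cv2.cvtColor(im,cv2.COLOR_BGR2HSV)
for p in [(335,170),(329,185),(245,195),(258,205),(447,240),(350,200),(350,230)]: print(p,hsv[p[1],p[0]])
cv2.imwrite("pics/crop0.png",cv2.resize(im[130:290,230:470],None,fx=3.3,fy=3.3,interpolation=cv2.INTER_CUBIC))
E
```

```text
A [0.659 0.011 0.036]
B [0.59  0.25  0.036]
tall [ 0.463 -0.337  0.072]
turq [ 0.449 -0.204  0.072]
dish [0.465 0.046 0.027]
jar [ 0.668 -0.268  0.1  ]
lighter [0.346 0.21  0.01 ]
dreidel [0.77  0.153 0.02 ]
menorah [0.55  0.636 0.02 ]
chest [ 0.489 -0.566  0.125]
(335, 170) [ 21  69 189]
(329, 185) [ 20  66 181]
(245, 195) [ 20  73 126]
(258, 205) [ 21  68 181]
(447, 240) [ 19  75 125]
(350, 200) [ 17  27 182]
(350, 230) [ 19  26 183]
```

View pics/crop0.png

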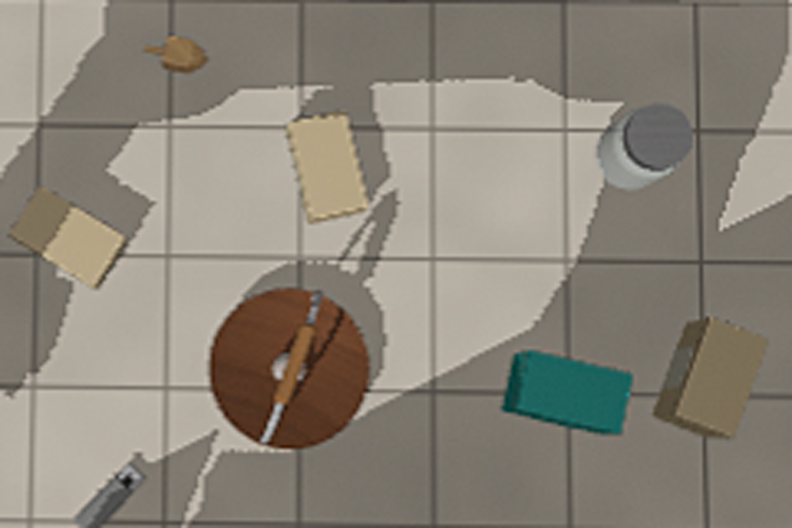

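The crop confirms it: the beige tall carton is at full-image pixel (447,244), with its darker left side face visible, and the turquoise one is a separate box. The flat cartons show clean tops, and the hoop runs roughly along +x.

```bash
cat >> h.py <<'E'
def go(s,p,yaw=None):
    """tool-frame shift (cm) to TCP position p, then turn (deg) to closing-axis-perpendicular yaw (tool x, mod 180)"""
    M=R.from_quat(s['eef_rot']).as_matrix()
    d=M.T@(np.asarray(p)-s['ee_pos'])*100
    t=np.degrees(np.arctan2(M[1,0],M[0,0]))
    print("tcp",s['ee_pos'].round(4),"toolx yaw",t.round(1),"shift cm",d.round(2),end=' ')
    if yaw is not None:
        a=(t-yaw+90)%180-90; print("turn",round(a,1)," in turned axes:",(R.from_euler('z',-a,degrees=True).apply(d)).round(2))
    else: print()
E
python3 - <<'E'
from h import *; from bench import r
im=cv2.imread("pics/top0.png"); ci=r.camera_info("top")
hsv=cv2.cvtColor(im,cv2.COLOR_BGR2HSV)
m=((hsv[:,:,1]>50)&(hsv[:,:,0]>14)&(hsv[:,:,0]<28)).astype(np.uint8)
for n,(x0,y0,x1,y1),z in [("A",(310,155,350,205),.036),("B",(228,180,275,225),.036),("tall",(425,215,470,270),.072)]:
    mm=np.zeros_like(m); mm[y0:y1,x0:x1]=m[y0:y1,x0:x1]
    if n=="tall": mm[(hsv[:,:,2]<112)]=0
    c=max(cv2.findContours(mm,0,2)[0],key=cv2.contourArea)[:,0]
    print(n,len(c),rect(ci,c,z))
s=r.read_state(); M=R.from_quat(s['eef_rot']).as_matrix()
c=r.camera_info("wrist"); print("cam in tool",M.T@(c['origin']-s['ee_pos']), "view dir",M.T@R.from_quat(c['attitude']).apply([0,0,-1]))
E
```

```text
A 49 (array([0.6585391 , 0.01143875], dtype=float32), np.float32(13.670123), np.float32(0.059767384), np.float32(0.09952963))
B 64 (array([0.588453  , 0.25457156], dtype=float32), np.float32(59.21865), np.float32(0.057700325), np.float32(0.10029583))
tall 67 (array([ 0.46292374, -0.3411516 ], dtype=float32), np.float32(-20.988123), np.float32(0.095594734), np.float32(0.054928895))
cam in tool [ 0.07559291 -0.00032548 -0.16255517] view dir [-0.28140754 -0.00114022  0.95958767]
```

Run:
```python
from h import *; from bench import r
go(r.read_state(),[.588,.254,.20],59.2)
```

```text
tcp [0.1713 0.6007 0.2218] toolx yaw 164.1 shift cm [-49.58 -21.91   2.21] turn -75.1  in turned axes: [  8.44 -53.55   2.21]
```

Emit:
arm_command --moves '[-3.1,-1.37,0.14,0,-3.1,-1.37,0.14,0,-3.1,-1.37,0.14,0,-3.1,-1.37,0.14,0,-3.1,-1.37,0.14,0,-3.1,-1.37,0.14,0,-3.1,-1.37,0.14,0,-3.1,-1.37,0.14,0,-3.1,-1.37,0.14,0,-3.1,-1.37,0.14,0,-3.1,-1.37,0.14,0,-3.1,-1.37,0.14,0]' --fingers 100

```text
time: 1.1
ee_pos: [0.485, 0.3396, 0.2054]
eef_rot: [0.138, 0.99, -0.0, -0.0]
ft_force: [1.1, 0.2, -0.2]
width: 0.0869
grip_force: 0.0
```

Emit:
arm_command --moves '[-3.1,-1.37,0.14,0,-3.1,-1.37,0.14,0,-3.1,-1.37,0.14,0,-3.1,-1.37,0.14,0,0,0,0,-6.8,0,0,0,-6.8,0,0,0,-6.8,0,0,0,-6.8,0,0,0,-6.8,0,0,0,-6.8,0,0,0,-6.8,0,0,0,-6.8]'

```text
time: 2.1
ee_pos: [0.588, 0.2541, 0.1996]
eef_rot: [-0.332, 0.943, -0.0, -0.0]
ft_force: [0.0, 0.5, -0.1]
width: 0.0868
grip_force: 0.0
```

Emit:
arm_command --moves '[0,0,0,-6.8,0,0,0,-6.8,0,0,0,-6.8,0,0,0,0]'

```text
time: 2.43
ee_pos: [0.5881, 0.2541, 0.1997]
eef_rot: [-0.494, 0.869, 0.0, -0.0]
ft_force: [-0.1, -0.9, -0.6]
width: 0.0872
grip_force: 0.0
```

```bash
cat > look.py <<'E'
import sys; from h import *; from bench import r
def look(guess,z,lo=50,vmin=0,save=None,rad=.085):
    ci=r.camera_info("wrist"); im=r.camera("wrist")[:,:,::-1].copy()
    if save: cv2.imwrite(save,im)
    hsv=cv2.cvtColor(im,cv2.COLOR_BGR2HSV)
    m=((hsv[:,:,1]>lo)&(hsv[:,:,0]>14)&(hsv[:,:,0]<28)&(hsv[:,:,2]>vmin)).astype(np.uint8)
    g=proj(ci,[*guess,z])[0]; q=proj(ci,[[guess[0]+rad*np.cos(t),guess[1]+rad*np.sin(t),z] for t in np.arange(0,6.28,.2)])
    w=np.zeros_like(m); cv2.fillPoly(w,[q.astype(np.int32)],1); m=cv2.morphologyEx(m*w,cv2.MORPH_OPEN,np.ones((3,3)))
    c=max(cv2.findContours(m,0,2)[0],key=cv2.contourArea)[:,0]
    print("px guess",g.round(),"bbox",c.min(0),c.max(0),"rect",*rect(ci,c,z)); return rect(ci,c,z)
E
python3 - <<'E'
from look import *
c,y,*_=look((.588,.254),.036,save="pics/w1.png")
s=r.read_state(); print(s['time'],s['joint_positions'].round(2)); go(s,[*c,.005],y)
E
```

```text
px guess [285. 193.] bbox [254 142] [312 239] rect [0.5890784  0.25299037] 59.292385 0.05655279 0.09764309
2.4833 [-0.51  0.38  0.04  1.45 -0.02  1.32  2.13]
tcp [0.5881 0.2541 0.1997] toolx yaw -121.2 shift cm [ 0.04 -0.15 19.47] turn -0.5  in turned axes: [ 0.04 -0.15 19.47]
```

View pics/w1.png

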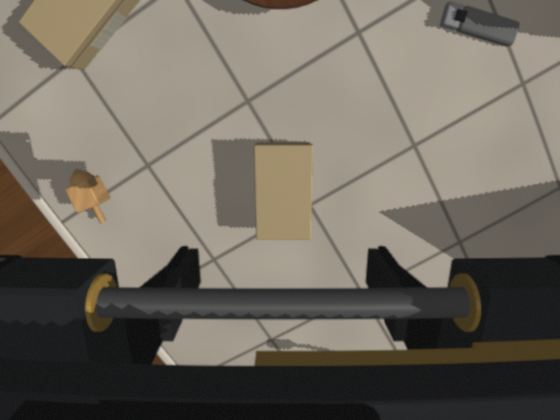

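The wrist view shows the flat carton lying centred between the fingers: bbox (254..312, 142..239), about 56 x 97 mm. I descend and grip.

Emit:
arm_command --moves '[0,-0.05,3.2,-0.5,0,-0.1,3.5,0,0,0,3.5,0,0,0,3.5,0,0,0,2.8,0,0,0,1.8,0,0,0,1.0,0,0,0,0,0]'

```text
time: 3.15
ee_pos: [0.5881, 0.2529, 0.0047]
eef_rot: [-0.494, 0.869, 0.0, -0.002]
ft_force: [0.1, 0.6, -0.2]
width: 0.0869
grip_force: 0.0
```

Emit:
arm_command --moves '[0,0,0,0,0,0,0,0,0,0,0,0,0,0,0,0,0,0,0,0,0,0,0,0]' --fingers 0 --squeeze 12

```text
time: 3.65
ee_pos: [0.5896, 0.2539, 0.0078]
eef_rot: [-0.495, 0.869, 0.0, 0.0]
ft_force: [-1.0, -0.5, 3.8]
width: 0.0559
grip_force: 12.0
```

Run:
```python
from h import *; from bench import r
s=r.read_state(); print(s['width'],s['grip_force'],s['ft_force']); go(s,[.463,-.341,.24],-21)
```

```text
0.0558851988482975 11.999107815208845 [-1.02416549 -0.54107051  3.7551943 ]
tcp [0.5896 0.2539 0.0078] toolx yaw -120.6 shift cm [ 57.62 -19.4  -23.27] turn 80.4  in turned axes: [ -9.5  -60.05 -23.27]
```

Emit:
arm_command --moves '[0,0,-1,0,0,0,-2,0,0,0,-2.2,6.7,0,0,-2,6.7,0,0,-2,6.7,0,0,-2,6.7,0,0,-2,6.7,0,0,-2,6.7,0,0,-2,6.7,0,0,-2,6.7,0,0,-2,6.7,0,0,-2,6.7]'

```text
time: 4.65
ee_pos: [0.5892, 0.2532, 0.2407]
eef_rot: [0.069, 0.998, 0.0, -0.0]
ft_force: [0.6, 0.3, -1.2]
width: 0.0562
grip_force: 12.0
```

Emit:
arm_command --moves '[0,0,0,6.7,0,0,0,6.7,-0.3,-2.0,0,0,-0.6,-3.6,0,0,-0.6,-3.6,0,0,-0.6,-3.6,0,0,-0.6,-3.6,0,0,-0.6,-3.6,0,0,-0.6,-3.6,0,0,-0.6,-3.6,0,0,-0.6,-3.6,0,0,-0.6,-3.6,0,0]'

```text
time: 5.65
ee_pos: [0.5184, -0.0898, 0.2398]
eef_rot: [0.182, 0.983, 0.0, 0.0]
ft_force: [1.0, -1.3, -2.1]
width: 0.0556
grip_force: 12.0
```

Emit:
arm_command --moves '[-0.5,-3.6,0,0,-0.5,-3.6,0,0,-0.5,-3.6,0,0,-0.5,-3.6,0,0,-0.5,-3.5,0,0,0,-2.0,0,0,0,0,0,0,0,0,0,0,0,0,0,0]'

```text
time: 6.4
ee_pos: [0.4716, -0.2819, 0.2393]
eef_rot: [0.182, 0.983, 0.0, 0.0]
ft_force: [1.5, -0.1, -1.9]
width: 0.0557
grip_force: 12.0
```

Run:
```python
from h import *; from bench import r
s=r.read_state(); print(s['time'],s['width'],s['joint_positions'].round(2)); go(s,[.463,-.341,.24],-21)
ci=r.camera_info("wrist"); cv2.imwrite("pics/w2.png",r.camera("wrist")[:,:,::-1])
M=R.from_quat(s['eef_rot']).as_matrix()
c=np.array([.463,-.341]);a=np.radians(-21); e=np.array([np.cos(a),np.sin(a)]); f=np.array([-e[1],e[0]])
print(proj(ci,[[*(c+i*.048*e+j*.028*f),.072] for i,j in((1,1),(1,-1),(-1,-1),(-1,1))]).round())
```

```text
6.4 0.05574259645539164 [-0.12  0.17  0.65  1.67 -0.1   1.34  1.75]
tcp [ 0.4716 -0.2819  0.2393] toolx yaw 159.0 shift cm [-1.31 -5.83 -0.08] turn 0.0  in turned axes: [-1.32 -5.83 -0.08]
[[254. 247.]
 [200. 247.]
 [194. 155.]
 [252. 155.]]
```

View pics/w2.png

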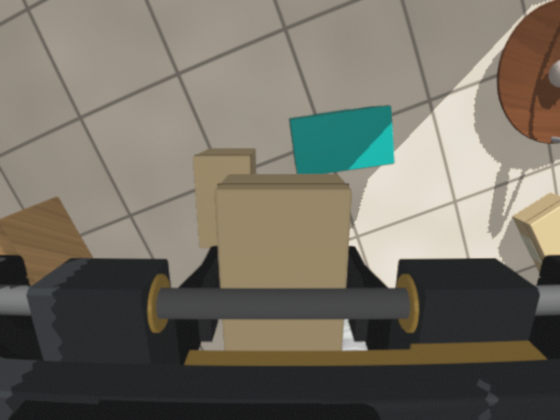

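The wrist view shows the tall carton's top at (194..255, 155..247), which matches the predicted corners. The held carton is straight, with its far top edge at row ~185, columns 217 to 349.

Run:
```python
from h import *; from bench import r
s=r.read_state(); ci=r.camera_info("wrist")
M=R.from_quat(s['eef_rot']).as_matrix()
P=s['ee_pos']+np.array([[.048,.028,-.0282],[.048,-.028,-.0282],[.048,.028,.0078],[.048,-.028,.0078]])@M.T
print(proj(ci,P).round(1))
im=cv2.imread("pics/w2.png").astype(int)
for c in (250,283,320): print(im[170:195,c,2])
g=cv2.cvtColor(cv2.imread("pics/w2.png"),6).astype(int); print(g[200,185:265]);
```

```text
[[353.4 182.3]
 [213.8 182.3]
 [339.2 167.8]
 [227.8 167.8]]
[122 122 122 122 120 120 120 119 120 121 121 121 116 102 108 117 120 121
 124 134 145 149 150 151 151]
[152 151 151 147 130 120 120 120 120 121 121 121 117 103 107 116 120 121
 124 135 144 149 150 150 150]
[ 27  29  33  62 106 119 122 121 120 120 122 121 115 103 107 117 122 122
 124 134 146 149 150 151 151]
[146 145 147 146 146 147 145 146 147 144 142 136 136 135 135 135 135 137
 137 136 136 136 138 136 136 136 136 135 135 126 123 128 133 136 135 136
 136 137 136 136 135 136 136 136 135 135 135 136 136 137 136 135 136 136
 136 136 136 135 135 136 136 136 136 136 135 136 136 136 135 136 136 135
 136 135 136 135 135 136 136 135]
```

Run:
```python
from h import *; from bench import r
s=r.read_state(); ci=r.camera_info("wrist")
M=R.from_quat(s['eef_rot']).as_matrix()
g=cv2.imread("pics/w2.png")[:,:,2].astype(int)
for row in (180,195,215): print(row,210,g[row,210:232],340,g[row,340:360])
for dz in (0,.005,.01):
  P=s['ee_pos']+np.array([[x,y,-.0282+dz] for x in (.048,.04,.03) for y in(.028,-.028)])@M.T
  print(dz,proj(ci,P).round(1).tolist())
cv2.imwrite("pics/w2c.png",cv2.resize(cv2.imread("pics/w2.png")[140:260,180:380],None,fx=4,fy=4,interpolation=0))
```

```text
180 210 [152 153 152 152 152 151 152 152 152 152 151 150 143 133 123 122 121 120
 119 120 120 120] 340 [120 121 128 138 151 157 156 157 157 157 157 156 157 157 157 157 157 157
 157 157]
195 210 [152 152 152 149 143 140 143 148 152 151 152 152 152 153 152 152 152 151
 152 151 151 152] 340 [149 150 151 150 150 150 149 151 149 147 142 141 149 153 153 153 152 153
 152 153]
215 210 [150 151 152 152 149 142 138 143 148 150 150 151 150 151 151 150 151 151
 150 151 150 150] 340 [150 151 149 150 150 150 150 149 146 137 121 123 140 150 152 152 153 174
 218 226]
0 [[353.4, 182.3], [213.8, 182.3], [352.3, 201.5], [214.9, 201.6], [350.9, 224.8], [216.3, 224.8]]
0.005 [[351.0, 179.8], [216.1, 179.9], [350.0, 198.5], [217.2, 198.6], [348.7, 221.0], [218.4, 221.1]]
0.01 [[348.8, 177.5], [218.3, 177.6], [347.8, 195.6], [219.3, 195.7], [346.6, 217.5], [220.5, 217.6]]
```

View pics/w2c.png

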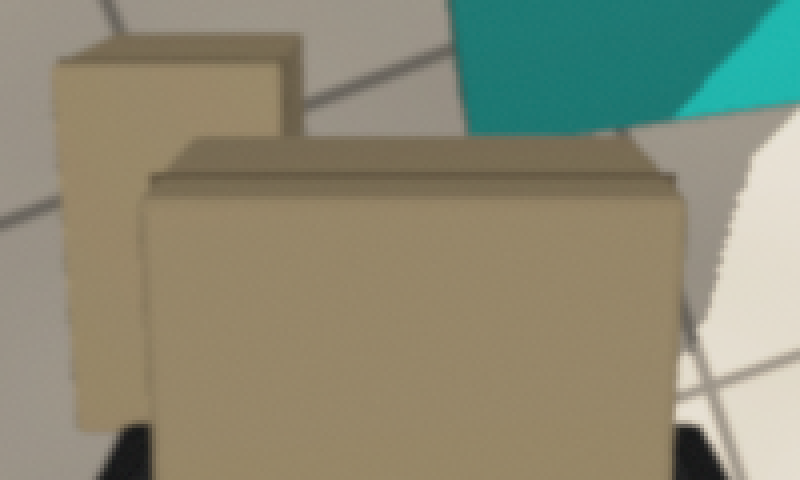

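The close crop shows the held carton's lid edge at row ~189 and centre column ~283. It is square, and about 1.5 to 3 mm back along tool x. The tall carton's top edges are at columns 194 to 250. I move over it and lower.

Emit:
arm_command --moves '[-0.3,-1.4,0,0,-0.6,-2.9,0,0,-0.25,-1.5,0,0,0,0,1.5,0,0,0,3,0,0,0,3.3,0,0,0,3,0,0,0,2,0,0,0,1,0,0,0,0,0,0,0,0,0,0,0,0,0]'

```text
time: 7.45
ee_pos: [0.4624, -0.3413, 0.1027]
eef_rot: [0.182, 0.983, -0.0, 0.001]
ft_force: [-0.8, -0.8, -1.8]
width: 0.0561
grip_force: 12.0
```

Run:
```python
from h import *; from bench import r
s=r.read_state(); print(s['time'],s['ft_force']); go(s,[.4616,-.3405,.081],-21)
```

```text
7.45 [-0.77332839 -0.80334936 -1.80947219]
tcp [ 0.4624 -0.3413  0.1027] toolx yaw 159.0 shift cm [0.11 0.05 2.17] turn 0.0  in turned axes: [0.11 0.05 2.17]
```

Emit:
arm_command --moves '[0.1,0.05,0.7,0,0,0,0.5,0,0,0,0.35,0,0,0,0.2,0,0,0,0.15,0,0,0,0.1,0,0,0,0.1,0,0,0,0,0,0,0,0,0]'

```text
time: 8.2
ee_pos: [0.4606, -0.3403, 0.0802]
eef_rot: [0.182, 0.983, 0.0, 0.0]
ft_force: [-0.8, -0.4, -2.8]
width: 0.0562
grip_force: 12.0
```

Emit:
arm_command --moves '[0,0,0.1,0,0,0,0,0,0,0,0,0]'

```text
time: 8.45
ee_pos: [0.4607, -0.3404, 0.0797]
eef_rot: [0.182, 0.983, 0.0, 0.0]
ft_force: [-2.6, 1.6, 5.1]
width: 0.0557
grip_force: 12.0
```

Emit:
arm_command --moves '[0,0,0.1,0,0,0,0,0,0,0,0,0]'

```text
time: 8.7
ee_pos: [0.461, -0.3405, 0.0793]
eef_rot: [0.182, 0.983, 0.0, 0.001]
ft_force: [-3.3, 3.0, 11.8]
width: 0.0559
grip_force: 12.0
```

Emit:
arm_command --moves '[0,0,-0.1,0,0,0,0,0,0,0,0,0]'

```text
time: 8.95
ee_pos: [0.4607, -0.3403, 0.0793]
eef_rot: [0.182, 0.983, 0.0, 0.0]
ft_force: [-1.2, 0.6, 3.3]
width: 0.0557
grip_force: 12.0
```

Emit:
arm_command --moves '[0,0,0,0,0,0,0,0,0,0,0,0,0,0,0,0,0,0,-0.5,0,0,0,-1.5,0,0,0,-3,0,0,0,-3,0,0,0,-3,0,0,0,-2.5,0,0,0,0,0,0,0,0,0]' --fingers 80

```text
time: 9.95
ee_pos: [0.4611, -0.3407, 0.2157]
eef_rot: [0.182, 0.983, -0.0, 0.001]
ft_force: [0.6, 0.1, -1.0]
width: 0.0699
grip_force: 0.0
```

Run:
```python
from look import *
look((.462,-.341),.108,vmin=128,save="pics/w3.png",rad=.075)
s=r.read_state(); print(s['time'],s['joint_positions'].round(2)); go(s,[.6585,.0114,.24],13.7)
cv2.imwrite("pics/w3.png",cv2.imread("pics/w3.png"))
```

```text
px guess [283. 207.] bbox [248 150] [318 261] rect [ 0.46284777 -0.34166574] -21.0512 0.09502439 0.055990487
10.0 [-0.02  0.25  0.69  1.65 -0.16  1.3   1.9 ]
tcp [ 0.4606 -0.3402  0.2142] toolx yaw 159.0 shift cm [-5.87 39.92 -2.56] turn -34.7  in turned axes: [-27.56  29.47  -2.56]
```

View pics/w3.png

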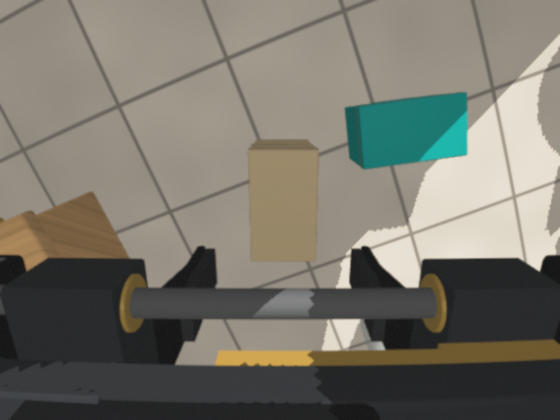

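The wrist view shows the flat carton sitting square on the column at (248..318, 150..261), measured at (0.463,-0.342) with yaw -21°. Next is carton A.

Emit:
arm_command --moves '[-0.3,2.0,-0.3,0,-0.55,3.8,-0.3,0,-0.55,3.8,-0.3,0,-0.55,3.8,-0.3,0,-0.55,3.8,0,0,-0.55,3.8,0,0,-0.55,3.8,0,0,-0.55,3.8,0,0,-0.55,3.8,0,0,-0.55,3.8,0,0,-0.55,2.5,0,0,-0.6,1.2,0,0]' --fingers 100

```text
time: 11.0
ee_pos: [0.6637, 0.0149, 0.2237]
eef_rot: [0.18, 0.984, 0.0, -0.002]
ft_force: [0.1, 0.5, -0.1]
width: 0.0868
grip_force: 0.0
```

Emit:
arm_command --moves '[0,0,0.5,-6.9,0,0,1,-6.9,0,0,1,-6.9,0,0,1,-6.9,0,0,1,-6.9,0,0,0,0,0,0,0,0]'

```text
time: 11.58
ee_pos: [0.6625, 0.0092, 0.1796]
eef_rot: [-0.115, 0.993, 0.0, -0.001]
ft_force: [1.0, 0.6, 1.2]
width: 0.0872
grip_force: 0.0
```

Run:
```python
from look import *
c,y,*_=look((.6585,.0114),.036,save="pics/w4.png")
s=r.read_state(); print(s['time'],s['joint_positions'].round(2)); go(s,[*c,.007],y)
```

```text
px guess [288. 193.] bbox [252 139] [315 243] rect [0.65931255 0.00809689] 13.843988 0.05676244 0.098390214
11.6333 [-0.36  0.45  0.38  1.42 -0.17  1.3   1.83]
tcp [0.663  0.0091 0.1806] toolx yaw -166.8 shift cm [ 0.36 -0.02 17.36] turn -0.6  in turned axes: [ 0.36 -0.02 17.36]
```

Emit:
arm_command --moves '[0.2,0,2,-0.6,0.1,0,3.5,0,0,0,3.5,0,0,0,3.5,0,0,0,2.4,0,0,0,1.5,0,0,0,0.8,0,0,0,0,0,0,0,0,0]'

```text
time: 12.38
ee_pos: [0.6611, 0.0085, 0.0101]
eef_rot: [-0.122, 0.993, -0.0, 0.0]
ft_force: [0.4, -0.8, 0.7]
width: 0.0869
grip_force: 0.0
```

Emit:
arm_command --moves '[0,0,0,0,0,0,0,0,0,0,0,0,0,0,0,0,0,0,0,0,0,0,0,0]' --fingers 0 --squeeze 12

```text
time: 12.88
ee_pos: [0.6605, 0.0088, 0.0094]
eef_rot: [-0.123, 0.992, 0.0, 0.0]
ft_force: [-1.1, -0.7, 1.8]
width: 0.056
grip_force: 12.0
```

Emit:
arm_command --moves '[0,0,-1,0,0,0,-2,0,0,0,-3.5,6.9,0,0,-3.5,6.9,0,0,-3.5,6.9,0,0,-3.5,6.9,0,0,-3.5,7.0,0,0,-2,0,0,0,0,0]'

```text
time: 13.63
ee_pos: [0.6623, 0.0082, 0.2403]
eef_rot: [0.178, 0.984, 0.001, 0.004]
ft_force: [1.3, 0.5, -1.3]
width: 0.0558
grip_force: 12.0
```

Run:
```python
from h import *; from bench import r
s=r.read_state(); print(s['time'],s['width'],s['joint_positions'].round(2)); go(s,[.4616,-.3405,.23],-21)
```

```text
13.6333 0.05577852574030508 [-0.45  0.43  0.51  1.36 -0.21  1.4   1.27]
tcp [0.6623 0.0082 0.2403] toolx yaw 159.4 shift cm [  6.55 -39.7    0.84] turn 0.4  in turned axes: [  6.25 -39.75   0.84]
```

Emit:
arm_command --moves '[0.3,-1.5,0,0.4,0.6,-3.8,0,0,0.6,-3.8,0,0,0.6,-3.8,0,0,0.6,-3.8,0,0,0.6,-3.8,0,0,0.6,-3.8,0,0,0.6,-3.8,0,0,0.6,-3.8,0,0,0.6,-3.8,0,0,0.4,-2.5,0,0,0.2,-1.5,0,0]'

```text
time: 14.63
ee_pos: [0.4566, -0.3432, 0.2337]
eef_rot: [0.184, 0.983, -0.0, -0.001]
ft_force: [0.2, 0.2, -1.8]
width: 0.056
grip_force: 12.0
```

Emit:
arm_command --moves '[0,0,0.5,0,0,0,1.5,0,0,0,2.5,0,0,0,2.5,0,0,0,1.5,0,0,0,0.8,0,0,0,0,0,0,0,0,0,0,0,0,0]'

```text
time: 15.38
ee_pos: [0.4606, -0.34, 0.1421]
eef_rot: [0.181, 0.983, -0.0, 0.001]
ft_force: [0.4, 0.6, -1.7]
width: 0.0558
grip_force: 12.0
```

Run:
```python
from h import *; from bench import r
s=r.read_state(); print(s['time'],s['width'],s['ft_force']); go(s,[.461,-.3405,.118],-21)
```

```text
15.3833 0.05583853015403474 [ 0.36825003  0.59884275 -1.67050847]
tcp [ 0.4606 -0.34    0.1421] toolx yaw 159.1 shift cm [-0.05 -0.03  2.41] turn 0.1  in turned axes: [-0.05 -0.03  2.41]
```

Emit:
arm_command --moves '[-0.05,0,0.8,0,0,0,0.6,0,0,0,0.4,0,0,0,0.2,0,0,0,0.15,0,0,0,0.1,0,0,0,0.1,0,0,0,0,0,0,0,0,0]'

```text
time: 16.13
ee_pos: [0.4605, -0.3401, 0.1177]
eef_rot: [0.182, 0.983, 0.0, 0.0]
ft_force: [-0.3, 0.5, -2.6]
width: 0.056
grip_force: 12.0
```

Emit:
arm_command --moves '[0,0,0.1,0,0,0,0,0,0,0,0,0]'

```text
time: 16.38
ee_pos: [0.4606, -0.3402, 0.1173]
eef_rot: [0.182, 0.983, 0.0, 0.0]
ft_force: [-0.6, 0.6, 6.2]
width: 0.0558
grip_force: 12.0
```

Contact is at 0.1173, as expected. I release and go up, then look.

Emit:
arm_command --moves '[0,0,0,0,0,0,0,0,0,0,0,0,0,0,0,0,0,0,-0.5,0,0,0,-1.5,0,0,0,-3,0,0,0,-3,0,0,0,-3,0,0,0,-2.5,0,0,0,0,0,0,0,0,0]' --fingers 80

```text
time: 17.38
ee_pos: [0.461, -0.3405, 0.2531]
eef_rot: [0.182, 0.983, -0.0, 0.001]
ft_force: [0.5, 0.1, -0.5]
width: 0.0699
grip_force: 0.0
```

Run:
```python
from look import *
look((.462,-.341),.144,vmin=128,rad=.07)
s=r.read_state(); print(s['time'],s['joint_positions'].round(2))
im=r.camera("top")[:,:,::-1].copy(); cv2.imwrite("pics/top1.png",im); ci=r.camera_info("top")
si=r.camera("side")[:,:,::-1].copy(); cv2.imwrite("pics/side1.png",si)
# grip of the dish: orange-ish wood, brighter than dish
hsv=cv2.cvtColor(im,cv2.COLOR_BGR2HSV)
print([hsv[y,x].tolist() for x,y in ((320,239),(319,243),(305,255),(330,250),(318,250),(326,226))])
t=np.hstack([cv2.resize(im[205:280,280:355],(400,400),interpolation=0),cv2.resize(si[210:275,235:300],(400,400),interpolation=0)])
cv2.imwrite("pics/dish.png",t)
```

```text
px guess [283. 207.] bbox [248 148] [318 258] rect [ 0.46099406 -0.3408634 ] -21.044313 0.09435543 0.05597261
17.4333 [-0.05  0.23  0.72  1.59 -0.15  1.38  1.89]
[[14, 148, 138], [15, 161, 125], [11, 152, 79], [12, 149, 87], [13, 155, 66], [11, 173, 102]]
```

View pics/dish.png

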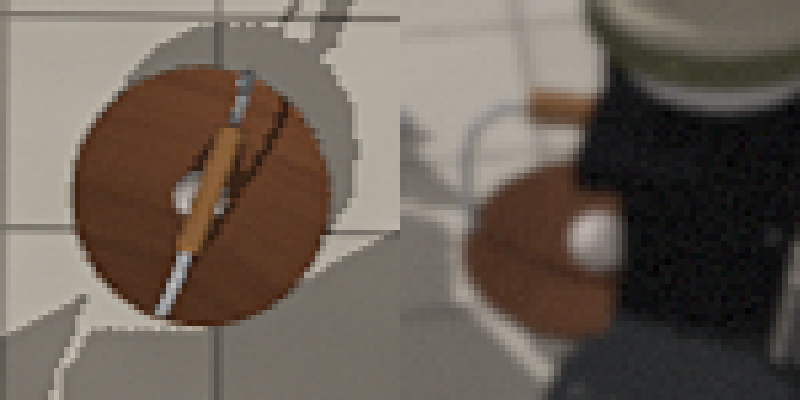

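The top crop shows the wooden grip running from about (323,228) to (316,252), with the marble right under its middle. The dish outline is centred at about (317.5,241.5). In the side crop the arm hides half of the dish.

Run:
```python
from h import *; from bench import r
im=cv2.imread("pics/top1.png"); ci=r.camera_info("top"); hsv=cv2.cvtColor(im,cv2.COLOR_BGR2HSV)
w=np.zeros(im.shape[:2],bool); w[205:280,280:355]=1
d=(w&(hsv[:,:,1]>110)).astype(np.uint8)
c=max(cv2.findContours(d,0,2)[0],key=cv2.contourArea)[:,0]; P=onplane(ci,c,.027)[:,:2].astype(np.float32)
print("dish",cv2.minEnclosingCircle(P))
g=(w&(hsv[:,:,0]>=13)&(hsv[:,:,2]>110)&(hsv[:,:,1]>110)).astype(np.uint8)
c=max(cv2.findContours(g,0,2)[0],key=cv2.contourArea)[:,0]; print(c.min(0),c.max(0),"grip",rect(ci,c,.121))
s=r.read_state(); go(s,[.46,.045,.27],0)
```

```text
dish ((0.467732697725296, 0.0460478849709034), 0.07505539804697037)
[313 229] [324 251] grip (array([0.46705446, 0.04690758], dtype=float32), np.float32(-19.861835), np.float32(0.07101838), np.float32(0.010972636))
tcp [ 0.46   -0.3396  0.2505] toolx yaw 159.1 shift cm [13.73 35.93 -1.91] turn -20.9  in turned axes: [ 1.000e-02  3.846e+01 -1.910e+00]
```

Emit:
arm_command --moves '[0.6,1.8,-0.4,0,1.3,3.6,-0.4,0,1.3,3.6,-0.4,0,1.3,3.6,0,0,1.3,3.6,0,0,1.3,3.6,0,0,1.3,3.6,0,0,1.3,3.6,0,0,1.3,3.6,0,0,1.1,3.0,0,0,0.9,1.8,0,0,0.3,0.9,0,0]'

```text
time: 18.53
ee_pos: [0.4648, 0.0497, 0.2625]
eef_rot: [0.179, 0.984, -0.0, -0.001]
ft_force: [0.2, -0.3, 0.2]
width: 0.0694
grip_force: 0.0
```

Emit:
arm_command --moves '[0,0,1,-1,0,0,1.5,0,0,0,1,0,0,0,0,0,0,0,0,0]' --fingers 55

```text
time: 18.95
ee_pos: [0.4654, 0.0452, 0.2279]
eef_rot: [0.174, 0.985, -0.0, -0.001]
ft_force: [0.4, 0.1, -0.5]
width: 0.0496
grip_force: 0.0
```

Run:
```python
from h import *; from bench import r
t=r.camera_info("top"); e=onplane(t,[(90,125.5),(440,126.5)],0); print("edge ang",np.degrees(np.arctan2(*(e[0]-e[1])[[1,0]])))
ci=r.camera_info("wrist"); im=r.camera("wrist")[:,:,::-1]; cv2.imwrite("pics/w5.png",im)
s=r.read_state(); print(s['time'],s['joint_positions'].round(2)); go(s,[.467,.0467,.095],-20)
print(proj(ci,[[.467,.0467,.123]]),proj(ci,[[.467,.0467,.027]]))
```

```text
edge ang 90.24846693763688
19.0 [-0.53 -0.04  0.33  1.86  0.01  1.31  1.02]
tcp [0.4658 0.0455 0.2286] toolx yaw 160.0 shift cm [-0.07  0.16 13.36] turn 0.0  in turned axes: [-0.07  0.16 13.36]
[[285.93288311 208.41721217]] [[285.3165165  184.13640756]]
```

View pics/w5.png

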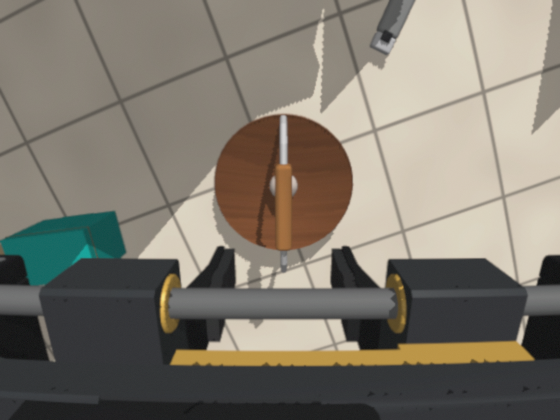

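The wrist view shows the grip at columns 276 to 291, rows 165 to 249, centred at (283.5,207) and parallel to tool x. The marble is at (285,184) under it, so only about 0.6 mm of sideways correction is needed.

Emit:
arm_command --moves '[0,0.05,1.5,0,0,0,2.5,0,0,0,3,0,0,0,3,0,0,0,2,0,0,0,1,0,0,0,0.4,0,0,0,0,0,0,0,0,0,0,0,0,0]'

```text
time: 19.83
ee_pos: [0.467, 0.0472, 0.0961]
eef_rot: [0.173, 0.985, 0.001, 0.001]
ft_force: [0.7, -0.9, 0.1]
width: 0.0479
grip_force: 0.0
```

Emit:
arm_command --moves '[0,0,0,0,0,0,0,0,0,0,0,0]' --fingers 25 --squeeze 10

```text
time: 20.08
ee_pos: [0.4663, 0.0471, 0.0951]
eef_rot: [0.173, 0.985, 0.0, 0.0]
ft_force: [-0.2, -1.0, 0.3]
width: 0.0349
grip_force: 0.0
```

Run:
```python
from h import *; from bench import r
s=r.read_state(); print(s['width'],s['ft_force']); go(s,[.467,.0467,.095],-20)
```

```text
0.03488218952445987 [-0.20586057 -0.97398045  0.32961797]
tcp [0.4663 0.0471 0.0951] toolx yaw 160.1 shift cm [-0.08 -0.02  0.01] turn 0.1  in turned axes: [-0.08 -0.02  0.01]
```

Emit:
arm_command --moves '[0,0,0,0,0,0,0,0,0,0,0,0,0,0,0,0]' --fingers 18 --squeeze 5

```text
time: 20.42
ee_pos: [0.466, 0.047, 0.0946]
eef_rot: [0.173, 0.985, 0.0, -0.0]
ft_force: [-0.5, -1.6, 1.2]
width: 0.0169
grip_force: 0.6
```

Emit:
arm_command --moves '[0,0,0,0,0,0,0,0,0,0,0,0,0,0,0,0,0,0,0,0,0,0,0,0]' --fingers 0

```text
time: 20.92
ee_pos: [0.466, 0.0469, 0.0946]
eef_rot: [0.173, 0.985, -0.0, -0.0]
ft_force: [-0.2, -2.5, 2.2]
width: 0.0139
grip_force: 5.0
```

Emit:
arm_command --moves '[0,0,0,0,0,0,0,0,0,0,0,0]' --squeeze 30

```text
time: 21.17
ee_pos: [0.4659, 0.0471, 0.0945]
eef_rot: [0.173, 0.985, 0.0, -0.0]
ft_force: [0.0, -1.2, -1.2]
width: 0.0137
grip_force: 30.0
```

Emit:
arm_command --moves '[0,0,-0.05,0,0,0,-0.1,0,0,0,-0.15,0,0,0,-0.2,0,0,0,-0.3,0,0,0,-0.4,0,0,0,-0.5,0,0,0,-0.6,0,0,0,-0.6,0,0,0,-0.6,0,0,0,-0.6,0,0,0,-0.6,0]'

```text
time: 22.17
ee_pos: [0.466, 0.047, 0.1424]
eef_rot: [0.173, 0.985, 0.0, 0.0]
ft_force: [0.3, -0.4, -2.5]
width: 0.0137
grip_force: 30.0
```

Emit:
arm_command --moves '[0,0,-0.7,0,0,0,-0.8,0,0,0,-0.8,0,0,0,-0.8,0,0,0,-0.8,0,0,0,-0.8,0,0,0,-0.8,0,0,0,-0.7,0,0,0,-0.6,0,0,0,-0.4,0,0,0,-0.2,0,0,0,-0.1,0]'

```text
time: 23.17
ee_pos: [0.466, 0.047, 0.2168]
eef_rot: [0.173, 0.985, 0.0, 0.0]
ft_force: [-0.7, 0.6, -3.2]
width: 0.0137
grip_force: 30.0
```

Run:
```python
from h import *; from bench import r
s=r.read_state(); print(s['time'],s['width'],s['ft_force'],s['joint_positions'].round(2)); go(s,[.4665,.047,.22],-90)
ci=r.camera_info("wrist"); cv2.imwrite("pics/w6.png",r.camera("wrist")[:,:,::-1])
z=s['ee_pos'][2]-.095+.004; print("dish z",z,proj(ci,[[.4665,.047,z+.023],[.4665,.047,z+.02]]))
```

```text
23.1667 0.013676011410474325 [-0.70743551  0.62285327 -3.23440342] [-0.53 -0.03  0.33  1.88  0.01  1.29  1.02]
tcp [0.466  0.047  0.2168] toolx yaw 160.1 shift cm [-0.05  0.02 -0.32] turn 70.1  in turned axes: [-0.    0.05 -0.32]
dish z 0.1258077733660077 [[283.63252897 221.93864077]
 [283.62536976 220.62991493]]
```

View pics/w6.png

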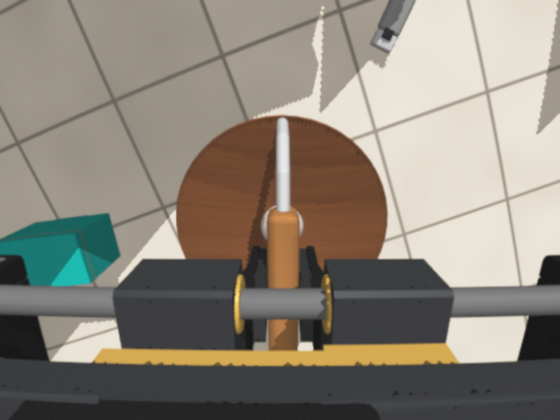

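The wrist view shows the dish held level with the hoop straight up the image. The marble at (282,223) is under the middle, and the dish underside is at about 0.126 m. Now the smooth turn.

Emit:
arm_command --moves '[0,0,0,0.3,0,0,0,0.6,0,0,0,1.0,0,0,0,1.4,0,0,0,1.8,0,0,0,2.2,0,0,0,2.4,0,0,0,2.4,0,0,0,2.4,0,0,0,2.4,0,0,0,2.4,0,0,0,2.4]'

```text
time: 24.22
ee_pos: [0.4659, 0.047, 0.2165]
eef_rot: [0.357, 0.934, -0.0, -0.0]
ft_force: [0.0, -0.3, -2.7]
width: 0.014
grip_force: 30.0
```

Emit:
arm_command --moves '[0,0,0,2.4,0,0,0,2.4,0,0,0,2.4,0,0,0,2.4,0,0,0,2.4,0,0,0,2.4,0,0,0,2.4,0,0,0,2.4,0,0,0,2.4,0,0,0,2.4,0,0,0,2.4,0,0,0,2.4]'

```text
time: 25.22
ee_pos: [0.4659, 0.047, 0.2165]
eef_rot: [0.578, 0.816, -0.0, -0.0]
ft_force: [0.9, -0.1, -3.3]
width: 0.0138
grip_force: 30.0
```

Emit:
arm_command --moves '[0,0,0,2.4,0,0,0,2.4,0,0,0,2.4,0,0,0,2.4,0,0,0,2.4,0,0,0,2.3,0,0,0,1.8,0,0,0,1.4,0,0,0,1.0,0,0,0,0.6,0,0,0,0.4,0,0,0,0]'

```text
time: 26.22
ee_pos: [0.4659, 0.047, 0.2166]
eef_rot: [0.707, 0.707, 0.0, -0.0]
ft_force: [-0.5, 0.2, -3.0]
width: 0.0138
grip_force: 30.0
```

Emit:
arm_command --moves '[0,0,0,0,0,0,0,0,0,0,0,0,0,0,0,0,0,0,0,0,0,0,0,0,0,0,0,0,0,0,0,0,0,0,0,0,0,0,0,0]'

```text
time: 27.05
ee_pos: [0.466, 0.047, 0.2166]
eef_rot: [0.707, 0.708, 0.0, -0.0]
ft_force: [-0.4, 0.4, -2.3]
width: 0.0136
grip_force: 30.0
```

Run:
```python
from h import *; from bench import r
s=r.read_state(); print(s['time'],s['width'],s['grip_force'],s['joint_vel'].round(3)); go(s,[.4665,.047,.22],-90)
w=cv2.resize(r.camera("wrist")[:,:,::-1],(400,300)); t=cv2.resize(r.camera("top")[160:300,280:480,::-1],(400,280))
sd=cv2.resize(r.camera("side")[200:390,200:400,::-1],(316,300))
cv2.imwrite("pics/end.png",np.vstack([np.hstack([w,cv2.copyMakeBorder(sd,0,0,0,84,0)]),np.hstack([t,t*0])]))
```

```text
27.05 0.013622871822839484 29.968595104292035 [ 0.001 -0.001 -0.001 -0.002  0.     0.001 -0.001]
tcp [0.466  0.047  0.2166] toolx yaw 90.1 shift cm [ 0.    0.05 -0.34] turn 0.1  in turned axes: [ 0.    0.05 -0.34]
```

View pics/end.png

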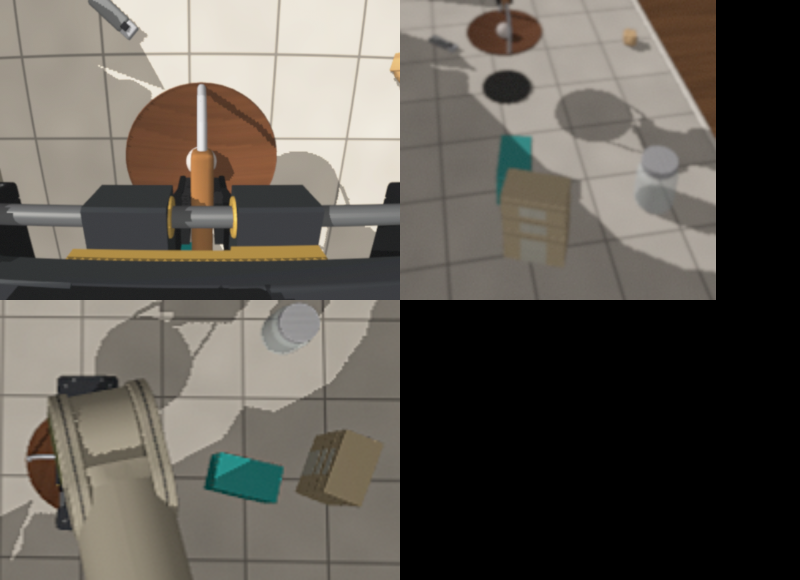

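The final views show the column square (side view, 500..570 × 170..265). The dish is above its coaster with the hoop along the sill, and the marble is in the middle (wrist view, (200,160)). I hand it in.

```bash
python3 -c "
from bench import r
print(r.close_job())"
```

```text
the job is handed in; nothing more can be done
None
```

I handed the job in at about 27 s on the clock. Both flat cartons are stacked squarely on the tall one. The dish is held still about 12 cm above its coaster with the hoop along the sill and the marble in the middle. No verdict came back.

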